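# Put the glaze pots on the stirrer bench and start it

### The arm

A 6-joint arm with a two-finger parallel gripper is mounted at the origin on the work surface. World frame = base frame: x ahead of the robot, y to its left, z up, the work surface at z = 0. Lengths are in m, angles in degrees, forces in N, time in s.
With the tool pointing down it reaches from about 0.375 to 0.9 m from the base axis. Payload 3.1 kg.
Tool frame: the origin (TCP) lies at the very end of the fingers, on their centre line; the grasp point (between the pads) lies 19 mm behind it; z points along the fingers, y is the line along which they close (so a half turn about z gives the same grasp; the last joint's range is limited). The gripper opens to 87 mm and grips with 3 to 60 N. Pads are 19 mm wide; open, the fingers measure 117 mm over their backs; the gripper's body (75 mm by 190 mm) begins 51 mm behind the grasp point.
Start: joints at [-80.644, 30.224, 82.088, -0, 67.689, -10.227], TCP at [0.21, -0.589, 0.223] pointing down, gripper open.
Joint ranges: [-176.69, 176.69], [-43.24, 126.21], [12.49, 139.97], [-82, 262], [0, 151.66], [-163.58, 163.58]. Speed limits (degrees/s): [159.86, 159.86, 180, 180, 180, 180].

### API

Orientations are given as a 3x3 rotation matrix whose columns are the frame's x, y, z axes.
In Python, from rig import * gives the robot as it stands.
- The arm moves only by the tool jog_arm, never from a script. Its arguments are lists of equal length, an entry for each row: "delta_pos": the shift along the world's x, y, z in cm, a list of three; "turn": the turn about the world's z in degrees; "grip": the closure, from 0 (fully open) to 1 (shut). In form: {"delta_pos": [[x, y, z], ...], "turn": [turn, ...], "grip": [grip, ...]}. A call has 1 to 12 rows; each row is the pose to reach, as a shift and turn from the pose commanded when the call began; what a row does not reach only later rows make up. A row lasts 1/8 s, in which the tool goes at most 62.5 mm and 10.7 degrees, less where a joint would pass 70% of its speed; a pose out of reach is approached as far as the arm can. A call with a gripper value outside its range is refused whole. The fingers move at their own pace and stop on an object; the grip force is fixed at half the most. Time passes only in rows, so rows that repeat a pose let the fingers close. It gives the time, the measured TCP pose, the force, the opening and the grip force at its end, in the units of the state.
- read_state(): the state, without advancing time (a new reading comes with each control period).
- capture(name): name is "side" or "top" or "wrist"; returns a dict with "color" (420x560x3 uint8, blue, green, red), "fovy" (degrees; the focal length in pixels is half the picture's height over the tangent of half this angle, whatever the lens; pixels are square), "cx", "cy" (the principal point, pixels), "k1" (the pictures are not rectified: a ray, as slopes to the right and down, at radius r is drawn at 1 + k1 r^2 times it, then the intrinsics apply), "camera_from_world" (4x4, takes a point from world to camera coordinates). Camera axes: x right, y up, looking along -z (the intrinsics and any distortion apply to the point x, -y, -z); pixel columns grow to the right and rows downward; lengths in m; the calibration is good to about 2 mm. A picture is of the moment at which its call begins. There is no depth.
- hand_in(): hands the job in; it is judged then, once.
The state is a dict: "time_s": time; "joint_positions": joint angles; "qvel": joint speeds; "tau": joint torques, N m; "position": TCP position; "tcp_rot": TCP orientation; "force": force on the tool from outside, world axes, zero at the start; "moment": the same for the moment, N m; "opening": opening from 0.0 (shut) to 1.0 (fully open); "grasp_force": force on a finger pad.
Only numpy, scipy, OpenCV 4.12 (cv2) and the standard library are available. Lean on these libraries where they do the work, as an engineer would, in place of code of your own. Each camera call takes 0.05 s, during which the arm holds its last target. There are 200 camera calls.

### The job

Fetch the empty blue carriage from over the stirrer discs: pull up its red plunger knob, slide it to the loading end and let the pin drop home in the hole there. Stand every glaze pot from the newspaper upright and fully down in a pocket of it, then unlock it again, slide it back over the discs and let the pin drop fully home. Only then bring the stirrer up to speed: click the orange lever from off (white dot) one notch at a time, resting a good second in each notch, to the third click (green dot), never going on to the red one; leave the mug, the bowl and the bottle where they stand.

Things in the scene. Friction and masses are not known exactly. Their poses are not given: they have to be found in the camera images.
- pot_blue_mid (a point): centre (half-way up) of the glaze pot with the blue lid and blue band: a closed upright white cylinder 58 mm in diameter and 64 mm tall, about 0.32 kg, heavy at the foot. Starts standing on the newspaper; may be absent
- pot_red_mid (a point): centre (half-way up) of the glaze pot with the red lid and red band: a closed upright white cylinder 58 mm in diameter and 64 mm tall, about 0.32 kg, heavy at the foot. Starts standing on the newspaper; may be absent
- pot_yellow_mid (a point): centre (half-way up) of the glaze pot with the yellow lid and yellow band: a closed upright white cylinder 58 mm in diameter and 64 mm tall, about 0.32 kg, heavy at the foot. Starts standing on the newspaper; may be absent
- pot_green_mid (a point): centre (half-way up) of the glaze pot with the green lid and green band: a closed upright white cylinder 58 mm in diameter and 64 mm tall, about 0.32 kg, heavy at the foot. Starts standing on the newspaper; may be absent
- newspaper: sheet of newspaper 270 x 250 mm, 2 mm thick, fixed to the table, on which the pots start (about 120 mm apart); origin at the centre of its underside. It and the speed box may be on either side of the bench
- sled: grey stirrer bench fixed to the table, 235 mm (its x) by 330 mm (its y), on which the blue carriage slides along the bench's +y; origin at the centre of its underside. The black deck with four white stirrer discs is at its +y end; the other end is for loading. Base 18 mm high, rails and aluminium index bar up to 34 mm
- carriage (a joint): travel in m of the blue carriage along the bench's y: 0 with the pin in the loading hole, 0.150 with the pin in the stirring hole (as at the start). The carriage block is 168 x 168 mm, its top 56 mm above the table, with four round pockets 64 mm in diameter and 10 mm deep, 84 mm apart in a square, and a 60 mm wide tab towards the robot (the bench's -x) that carries the plunger. It slides with about 1.5 N of friction, end stops at -0.008 and 0.158
- pocket0 (a point): where the centre of a pot lies when it stands fully down in pocket 0 of the carriage (78 mm above the table; moves with the carriage)
- pocket1 (a point): where the centre of a pot lies when it stands fully down in pocket 1 of the carriage (78 mm above the table; moves with the carriage)
- pocket2 (a point): where the centre of a pot lies when it stands fully down in pocket 2 of the carriage (78 mm above the table; moves with the carriage)
- pocket3 (a point): where the centre of a pot lies when it stands fully down in pocket 3 of the carriage (78 mm above the table; moves with the carriage)
- plunger_knob (a point): centre of the red index plunger knob on the carriage's tab: an upright cylinder 26 mm in diameter and 36 mm high, its centre 92 mm above the table and 36 mm above the tab when the pin is seated. 80 mm to the bench's -x side of the bench's middle line; the nearest pots' sides are about 40 mm from its surface. Moves up with the pin and along with the carriage
- plunger (a joint): lift of the knob and its pin in m: 0 with the pin fully down in a hole, 0.014 with its rounded tip resting on the index bar between the holes, 0.022 at the upper stop. A spring pushes it down with 4 N at 0 and 10 N at 0.022. It must be lifted 15 mm or more and held there to free the carriage; let go over a hole (within about 4 mm), it drops in and locks the carriage
- load_hole (a point): mouth of the loading hole in the aluminium index bar, 34 mm above the table, white mark beside it
- run_hole (a point): mouth of the stirring hole in the index bar, 150 mm along the bench's +y from the loading hole, green mark beside it; under the knob at the start
- speedbox: white speed box 130 x 150 x 50 mm fixed to the table; origin at the centre of its underside. Five dots on its top mark the lever's notches: white (off), black, black, green (third click), red (fourth)
- lever (a joint): angle of the speed lever in rad, turning counter-clockwise seen from above: 0 is off (as at the start), then a sprung notch at every 0.35 rad: 0.35, 0.70, 1.05 (green), 1.40 (red, the end). It clicks into the nearest notch when let go; passing between notches takes a few newtons at its knob. At 0.70 it points to the box's own -x
- lever_pivot (a point): point on the lever's vertical hinge axis, 91 mm above the table, at the height of lever_knob
- lever_knob (a point): centre of the lever's upright orange thumb knob, 16 mm in diameter and 50 mm high (from 62 to 112 mm above the table), 70 mm from the hinge axis; the flat arm below it is 62 mm above the table at its top
- mug: blue ceramic mug 80 mm wide, 90 mm high, beyond the bench, to be left alone; origin at the centre of its underside
- bowl: white bowl 120 mm wide, 50 mm high, beyond the bench, to be left alone; origin at the centre of its underside
- bottle: clear bottle 64 mm wide, 170 mm high, beyond the bench, to be left alone; origin at the centre of its underside
Things that resemble listed ones, but are neither listed nor needed, are in the scene too. Of the things like the part that bears pot_yellow_mid, leave any that is pink; of the rest the smaller one is meant.

How it is judged:
By the outcome, as a careful person would: the job done as asked, in the order asked, and still so for the second after the job is handed in, with the robot touching nothing.
Of pot_blue, pot_red, pot_yellow, pot_green only 2 to 4 are there at a start; the rules pass over those that are not, and their reading is None.
At some moment in a run one of pot_blue, pot_red, pot_yellow, pot_green may be knocked a few centimetres aside while the robot is not near it.
Once in a run the grip may slacken for a moment while it holds something.
It also fails if it takes over 210 s, if anything falls off the work surface, if the arm or the gripper's body presses on something with over 40 N, if the wrist force passes 120 N, or if a joint passes its speed limit or range.

## Working session

There is one attempt and no reset: what is moved stays moved. The work goes in short steps, Python scripts to look and compute and a tool call to move; the robot and the scene stay as the last step left them, time stands still between calls to the robot, and variables do not carry over. Pictures are saved under pics/ and viewed, at most 14 in all, crops included, and the job is handed in when it is done.

Besides the shell and the picture viewer there is one more tool, called after "Call:" by a JSON object that holds its "api" and its "payload", one argument or row to a line. jog_arm: Moves the arm, as the interface text tells. Its arguments: {"type":"object","properties":{"delta_pos":{"type":"array"},"turn":{"type":"array"},"grip":{"type":"array"}},"required":["delta_pos","turn","grip"]}

```bash
mkdir -p pics
cat > h.py <<'E'
from rig import *
import numpy as np, cv2
def ray(c,u,v):
    f=c["color"].shape[0]/2/np.tan(np.radians(c["fovy"])/2)
    K=np.array([[f,0,c["cx"]],[0,f,c["cy"]],[0,0,1.]])
    s=cv2.undistortPoints(np.array([[[u,v]]],float),K,np.array([c["k1"],0,0,0,0.]))[0,0] if False else None
    d=np.array([(u-c["cx"])/f,(v-c["cy"])/f]); s=d.copy()
    for _ in range(30): s=d/(1+c["k1"]*(s@s))
    T=np.array(c["camera_from_world"]); R=T[:3,:3]; o=-R.T@T[:3,3]
    return o,R.T@np.array([s[0],-s[1],-1])
def onz(c,u,v,z):
    o,d=ray(c,u,v); return (o+d*(z-o[2])/d[2]).round(4)
def proj(c,p):
    f=c["color"].shape[0]/2/np.tan(np.radians(c["fovy"])/2)
    T=np.array(c["camera_from_world"]); q=T[:3,:3]@np.array(p)+T[:3,3]
    s=np.array([q[0],-q[1]])/-q[2]; s=s*(1+c["k1"]*(s@s)); return (s*f+[c["cx"],c["cy"]]).round(1)
E
python3 - <<'E'
from h import *
for n in("top","side"):
    c=capture(n); cv2.imwrite(f"pics/{n}0.png",c["color"]); np.save(f"{n}0.npy",c,allow_pickle=True)
    print(n,c["fovy"],c["k1"],np.round(c["camera_from_world"],3).tolist())
print(read_state())
E
```

```text
top 52.59250843112548 -0.0022833457463929618 [[-0.028, -0.999, 0.016, 0.014], [0.995, -0.027, 0.096, -0.537], [-0.096, 0.019, 0.995, -0.989], [0.0, 0.0, 0.0, 1.0]]
side 44.20620498100035 -0.13872293291940097 [[-0.995, -0.102, 0.018, 0.525], [0.075, -0.585, 0.807, -0.115], [-0.072, 0.804, 0.59, -1.249], [0.0, 0.0, 0.0, 1.0]]
{'time_s': 0.1, 'joint_positions': array([-8.06442337e+01,  3.02734587e+01,  8.21497246e+01, -6.07087610e-04,
        6.76866345e+01, -1.02270460e+01]), 'qvel': array([ 0.0950168 , -0.08428669, -0.05753978, -0.00535364,  0.11731217,
       -0.10997914]), 'tau': array([-1.47489322e-03, -4.40988600e+01, -1.77149802e+01,  6.35368377e-02,
        5.34248224e-02, -3.51659787e-05]), 'position': array([ 0.20940049, -0.58818605,  0.22166763]), 'tcp_rot': array([[ 9.42156741e-01,  3.35172450e-01, -3.21255903e-04],
       [ 3.35172441e-01, -9.42154905e-01,  1.88959286e-03],
       [ 3.30666645e-04, -1.88796878e-03, -9.99998163e-01]]), 'force': array([ 0.56597213, -0.47342747, -0.50871808]), 'moment': array([ 0.03600444, -0.0011699 , -0.01256137]), 'grasp_force': 0.0, 'opening': 1.0014885661821473}
```

View pics/top0.png

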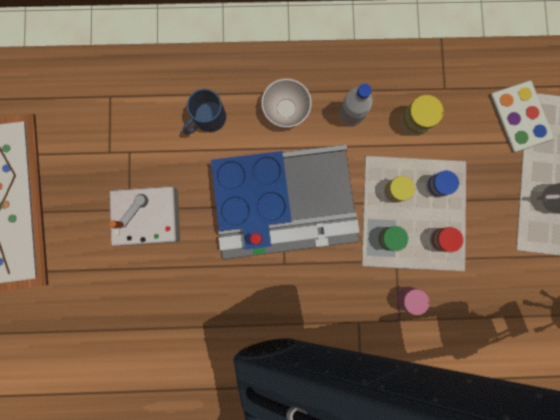

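View pics/side0.png

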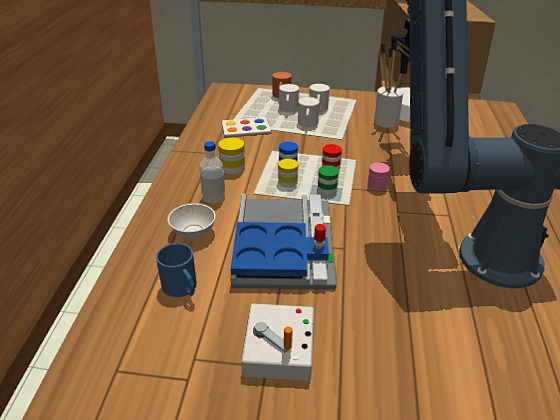

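The top view shows the carriage at (250,198) with its knob at (256,239). The four pots are yellow (402,189), blue (444,183), green (396,238) and red (450,239). The speed box is at (143,216) with the lever knob near (117,224). The pink pot and the big yellow jar are decoys.

```bash
cat >> h.py <<'E'
RNG={"red":[((0,150,110),(8,255,255)),((172,150,110),(180,255,255))],"yellow":[((22,120,110),(34,255,255))],"green":[((45,90,50),(85,255,255))],"blue":[((105,170,80),(125,255,255))],"orange":[((6,190,110),(17,255,255))]}
def blobs(c,col,amin=8,roi=None):
    h=cv2.cvtColor(c["color"],cv2.COLOR_BGR2HSV); m=sum(cv2.inRange(h,np.array(a),np.array(b)) for a,b in RNG[col])
    n,l,s,ce=cv2.connectedComponentsWithStats(m.astype(np.uint8))
    out=[]
    for i in range(1,n):
        if s[i,4]>=amin and (roi is None or (roi[0]<ce[i][0]<roi[2] and roi[1]<ce[i][1]<roi[3])): 
            p=np.argwhere(l==i)[:,::-1].astype(np.float32); out.append((int(s[i,4]),ce[i].round(1),s[i,:4].tolist(),np.round(cv2.minEnclosingCircle(p)[0],1)))
    return out
E
python3 - <<'E'
from h import *
c=np.load("top0.npy",allow_pickle=True).item()
T=np.array(c["camera_from_world"]);print(-T[:3,:3].T@T[:3,3])
for k in RNG:
    for b in blobs(c,k,10,(95,60,480,270)): print(k,b,onz(c,*b[1],.066)[:2],onz(c,*b[1],.11)[:2])
# bench: dark pockets & index bar lines
for n,p,z in (("dots",(0,0),0),):pass
g=cv2.resize(c["color"][130:270,95:365],None,fx=2.9,fy=2.9,interpolation=cv2.INTER_CUBIC); cv2.imwrite("pics/crop1.png",g)
E
```

```text
[0.44048991 0.01816952 1.03577881]
red (448, array([450. , 239.1]), [439, 228, 24, 23], array([450., 239.])) [ 0.4389 -0.3745] [ 0.439  -0.3567]
red (97, array([255.4, 238.3]), [250, 233, 12, 11], array([255.5, 238. ])) [0.4532 0.0702] [0.4527 0.0679]
yellow (835, array([426.4, 110.5]), [410, 95, 33, 32], array([426.3, 110.6])) [ 0.7418 -0.3384] [ 0.7281 -0.3222]
yellow (457, array([401.6, 187.8]), [390, 176, 24, 25], array([401.4, 187.7])) [ 0.56   -0.2697] [ 0.5546 -0.2566]
green (448, array([394.7, 238.1]), [383, 227, 24, 23], array([394.7, 238. ])) [ 0.4448 -0.2475] [ 0.4446 -0.2355]
green (68, array([258.8, 250.7]), [253, 248, 12, 7], array([258.7, 250.5])) [0.425  0.0631] [0.4257 0.0611]
blue (92, array([363.9,  90.1]), [359, 85, 11, 12], array([364. ,  90.5])) [ 0.7946 -0.193 ] [ 0.7785 -0.1834]
```

View pics/crop1.png

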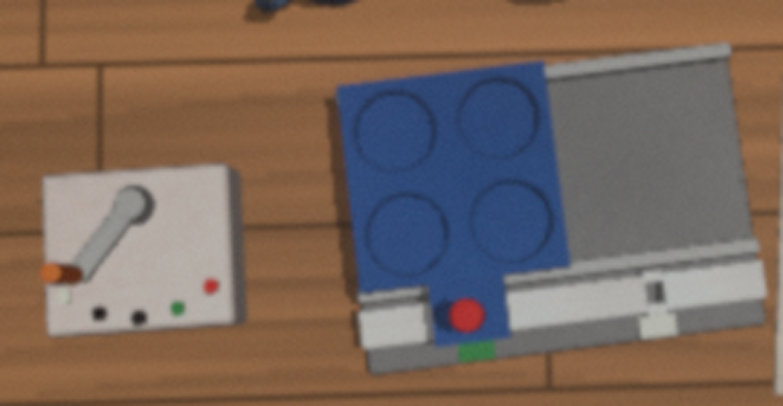

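The crop shows the carriage top corners at (338,88), (543,63), (568,265) and (360,292). The load hole is at (655,292), the lever hub at (132,204) and the lever knob top at (52,272). The dots run from white (64,297) to red (211,286).

Run:
```python
from h import *
c=np.load("top0.npy",allow_pickle=True).item()
P=lambda u,v,z: onz(c,95+u/2.9,130+v/2.9,z)[:2]
cor=[P(*p,.056) for p in((338,88),(543,63),(568,265),(360,292))]
print(cor,"centre",np.mean(cor,0))
for a,b in((0,1),(3,2),(0,3),(1,2)):
    d=cor[b]-cor[a];print(np.linalg.norm(d),np.degrees(np.arctan2(d[1],d[0])))
print("pockets",[P(*p,.056) for p in((395,131),(499,118),(407,234),(511,221))])
k=P(466,315,.110);h=P(655,292,.034);print("knob",k,"hole",h,k-h,np.linalg.norm(k-h),np.degrees(np.arctan2(*(k-h)[::-1])))
pv=P(132,203,.066);kn=P(52,272,.112);print("pivot",pv,"kn",kn,np.linalg.norm(kn-pv),np.degrees(np.arctan2(*(kn-pv)[::-1])))
for p in((64,297),(99,313),(138,318),(178,308),(211,286)):
    q=P(*p,.05);print("dot",q,np.degrees(np.arctan2(*(q-pv)[::-1])),np.linalg.norm(q-pv))
b=[P(*p,.05) for p in((43,178),(226,165),(237,324),(48,335))];print("box",b,np.mean(b,0))
R=dict(RNG);RNG["blue"]=[((100,120,60),(130,255,255))]
print([(b[0],b[1],b[3],onz(c,*b[3],.066)) for b in blobs(c,"blue",100,(420,150,480,220))])
# side cross-check of lids
s=np.load("side0.npy",allow_pickle=True).item()
for n,p in(("red",(.4389,-.3745)),("yellow",(.56,-.2697)),("green",(.4448,-.2475)),("knob",k)):
    print(n,proj(s,[*p,.066 if n!="knob" else .11]))
for q in("red","yellow","green","orange"): print(q,[b[:3] for b in blobs(s,q,25,(230,120,400,360))])
```

```text
[array([0.6374, 0.169 ]), array([0.6537, 0.0036]), array([ 0.49  , -0.0118]), array([0.4731, 0.1535])] centre [0.56355  0.078575]
0.1662012334490933 -84.3717332566797
0.16616166826317075 -84.16245672340078
0.1650295125121564 -174.6106882400266
0.16442277822734896 -174.62574351071322
pockets [array([0.6012, 0.1238]), array([0.6097, 0.0402]), array([0.5181, 0.1156]), array([0.5263, 0.0327])]
knob [0.4519 0.0672] hole [ 0.4672 -0.0825] [-0.0153  0.1497] 0.15047983253579197 95.83561844484151
pivot [0.5476 0.3302] kn [0.4925 0.3744] 0.07063745465402897 141.26418589239964
dot [0.4758 0.3887] 140.8281183124022 0.09261473964763922
dot [0.4624 0.361 ] 160.12495781528185 0.09059624716289301
dot [0.4576 0.3302] 180.0 0.08999999999999997
dot [0.4646 0.2986] -159.1570252310391 0.08881193613473357
dot [0.4813 0.2725] -138.96738651889257 0.08789186538013626
box [array([0.5714, 0.4063]), array([0.5781, 0.2603]), array([0.4507, 0.252 ]), array([0.4462, 0.401 ])] [0.5116 0.3299]
[(435, array([445.7, 182.3]), array([445.7, 182.2]), array([ 0.5704, -0.3731,  0.066 ]))]
red [331.8 148.8]
yellow [287.9 163.8]
green [328.2 170.7]
knob [320.5 226.6]
red [(27, array([244.4, 121.8]), [240, 120, 10, 4]), (146, array([331.9, 148.5]), [323, 144, 19, 10]), (63, array([320., 227.]), [315, 224, 11, 7])]
yellow [(33, array([230.4, 122.6]), [226, 121, 10, 4]), (255, array([230.7, 143.6]), [218, 138, 26, 12]), (169, array([287.8, 163.6]), [278, 159, 20, 11])]
green [(34, array([260.9, 126.9]), [257, 125, 9, 5]), (226, array([328., 172.]), [319, 165, 20, 15]), (82, array([327. , 186.1]), [319, 182, 18, 8]), (53, array([330.2, 257.6]), [326, 253, 8, 9])]
orange [(28, array([231.8, 129.4]), [228, 128, 9, 4]), (42, array([287.6, 329.6]), [284, 327, 8, 6])]
```

Call:
{"api": "jog_arm", "payload": {
  "delta_pos": [
    [24.2, 65.6, -3],
    [24.2, 65.6, -3],
    [24.2, 65.6, -3],
    [24.2, 65.6, -3],
    [24.2, 65.6, -3],
    [24.2, 65.6, -3],
    [24.2, 65.6, -3],
    [24.2, 65.6, -3],
    [24.2, 65.6, -3],
    [24.2, 65.6, -3],
    [24.2, 65.6, -3],
    [24.2, 65.6, -3]
  ],
  "turn": [11, 22, 33, 44, 55, 66, 77, 88, 99, 110, 121, 132],
  "grip": [0, 0, 0, 0, 0, 0, 0, 0, 0, 0, 0, 0]
}}

```text
time_s: 1.6
position: [0.452, 0.0708, 0.1922]
tcp_rot: [[-0.859, 0.512, 0.0], [0.512, 0.859, 0.001], [0.0, 0.001, -1.0]]
force: [0.7, -0.1, 0.7]
opening: 1.0
grasp_force: 0.0
```

Call:
{"api": "jog_arm", "payload": {
  "delta_pos": [
    [0, 0, 0],
    [0, 0, 0],
    [0, 0, 0],
    [0, 0, 0],
    [0, 0, 0],
    [0, 0, 0]
  ],
  "turn": [37, 37, 37, 37, 37, 37],
  "grip": [0, 0, 0, 0, 0, 0]
}}

```text
time_s: 2.35
position: [0.4514, 0.0672, 0.1924]
tcp_rot: [[-0.996, -0.095, -0.0], [-0.095, 0.996, 0.0], [0.0, 0.0, -1.0]]
force: [0.0, -0.0, 0.3]
opening: 0.999
grasp_force: 0.0
```

Run:
```python
from h import *
s=read_state();R=s["tcp_rot"];print(s["position"],np.degrees(np.arctan2(R[1,1],R[0,1])),s["joint_positions"].round(1))
c=capture("wrist");cv2.imwrite("pics/w1.png",c["color"])
for b in blobs(c,"red",50): print(b,onz(c,*b[1],.110))
```

```text
[0.45135707 0.06716889 0.19241498] 95.42462294892223 [  -5.6   20.   107.4   -0.    52.6 -101. ]
(772, array([279.6, 224.7]), [264, 210, 32, 31], array([279.4, 224.6])) [0.4515 0.0675 0.11  ]
```

View pics/w1.png

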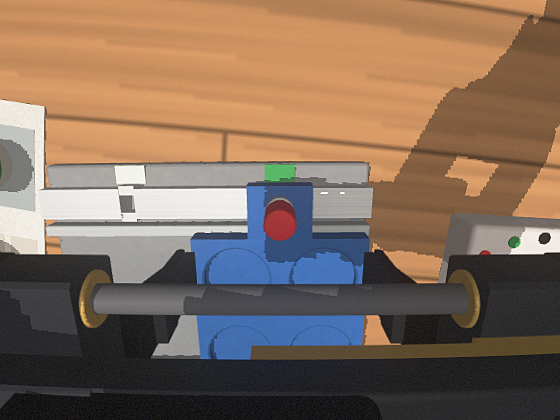

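The wrist view shows the knob at (280,220), centred between the fingers.

Call:
{"api": "jog_arm", "payload": {
  "delta_pos": [
    [0, 0, -5],
    [0, 0, -9],
    [0, 0, -11.7],
    [0, 0, -11.7],
    [0, 0, -11.7],
    [0, 0, -11.7],
    [0, 0, -11.7],
    [0, 0, -11.7],
    [0, 0, -11.7],
    [0, 0, -11.7]
  ],
  "turn": [0, 0, 0, 0, 0, 0, 0, 0, 0, 0],
  "grip": [0, 0, 0, 0, 1, 1, 1, 1, 1, 1]
}}

```text
time_s: 3.65
position: [0.4515, 0.0672, 0.0756]
tcp_rot: [[-0.995, -0.096, 0.0], [-0.096, 0.995, -0.0], [-0.0, -0.0, -1.0]]
force: [0.5, -0.3, 0.3]
opening: 0.402
grasp_force: 0.0
```

Call:
{"api": "jog_arm", "payload": {
  "delta_pos": [
    [0, 0, 0],
    [0, 0, 0.7],
    [0, 0, 1.4],
    [0, 0, 1.9],
    [0, 0, 1.9],
    [0, 0, 1.9]
  ],
  "turn": [0, 0, 0, 0, 0, 0],
  "grip": [1, 1, 1, 1, 1, 1]
}}

```text
time_s: 4.4
position: [0.4515, 0.0672, 0.0944]
tcp_rot: [[-0.995, -0.096, -0.0], [-0.096, 0.995, 0.0], [0.0, 0.0, -1.0]]
force: [0.8, 0.5, -9.7]
opening: 0.289
grasp_force: 30.0
```

Call:
{"api": "jog_arm", "payload": {
  "delta_pos": [
    [0.1, -1, 0],
    [0.25, -2.5, 0],
    [0.4, -4, 0],
    [0.55, -5.5, 0],
    [0.7, -7, 0],
    [0.85, -8.5, 0],
    [1.0, -10, 0],
    [1.15, -11.5, 0],
    [1.3, -13, 0],
    [1.4, -14.3, 0],
    [1.48, -14.93, 0],
    [1.48, -14.93, 0]
  ],
  "turn": [0, 0, 0, 0, 0, 0, 0, 0, 0, 0, 0, 0],
  "grip": [1, 1, 1, 1, 1, 1, 1, 1, 1, 1, 1, 1]
}}

```text
time_s: 5.9
position: [0.4664, -0.0832, 0.0946]
tcp_rot: [[-0.995, -0.096, 0.0], [-0.096, 0.995, -0.001], [-0.0, -0.001, -1.0]]
force: [1.9, -2.6, -10.0]
opening: 0.291
grasp_force: 30.0
```

Call:
{"api": "jog_arm", "payload": {
  "delta_pos": [
    [0, 0, 0],
    [0, 0, 0],
    [0, 0, -0.8],
    [0, 0, -1.6],
    [0, 0, -1.9],
    [0, 0, -1.9]
  ],
  "turn": [0, 0, 0, 0, 0, 0],
  "grip": [1, 1, 1, 1, 1, 1]
}}

```text
time_s: 6.65
position: [0.4663, -0.082, 0.0756]
tcp_rot: [[-0.995, -0.096, -0.0], [-0.096, 0.995, 0.0], [0.0, 0.0, -1.0]]
force: [-0.1, -0.6, -3.9]
opening: 0.293
grasp_force: 30.0
```

Call:
{"api": "jog_arm", "payload": {
  "delta_pos": [
    [0, 0, 0],
    [0, 0, 0],
    [0, 0, 0],
    [0, 0, 0],
    [0, 0, 5],
    [0, 0, 10],
    [0, -6, 12],
    [0, -12, 12],
    [0, -16, 12],
    [0, -16, 12],
    [0, -16, 12],
    [0, -16, 12]
  ],
  "turn": [0, 0, 0, 0, 0, -10, -20, -30, -40, -45, -45, -45],
  "grip": [0, 0, 0, 0, 0, 0, 0, 0, 0, 0, 0, 0]
}}

```text
time_s: 8.15
position: [0.4661, -0.2415, 0.1954]
tcp_rot: [[-0.773, 0.635, -0.0], [0.635, 0.773, 0.0], [0.001, 0.0, -1.0]]
force: [0.4, 0.1, 0.3]
opening: 0.999
grasp_force: 0.0
```

```bash
cat > look.py <<'E'
from h import *
import sys
RNG["blue"]=[((100,120,60),(130,255,255))]
s=read_state();R=s["tcp_rot"];print(s["time_s"],s["position"],np.degrees(np.arctan2(R[1,1],R[0,1])))
for n in sys.argv[1:]:
    c=capture(n);cv2.imwrite("pics/last_%s.png"%n,c["color"])
    for k in("red","yellow","green","blue"):
        for b in blobs(c,k,60 if n!="wrist" else 600): print(n,k,b[0],b[3],b[2],onz(c,*b[3],.066)[:2],onz(c,*b[3],.110)[:2])
E
python3 look.py top
```

```text
8.15 [ 0.46608164 -0.2415101   0.1954419 ] 50.605324029022675
top red 96 [532.1 112.1] [527, 107, 11, 11] [ 0.7322 -0.5898] [ 0.719  -0.5622]
top red 70 [323.5 229.5] [319, 225, 10, 10] [ 0.4689 -0.0854] [ 0.4676 -0.0807]
top yellow 113 [524.5  93.5] [519, 88, 12, 12] [ 0.7779 -0.5754] [ 0.7626 -0.5484]
top yellow 855 [426.  111.8] [410, 95, 33, 35] [ 0.7387 -0.3373] [ 0.7252 -0.3212]
top yellow 65 [408.  182.5] [402, 176, 12, 14] [ 0.572  -0.2852] [ 0.566  -0.2715]
top green 94 [521. 137.] [516, 132, 11, 11] [ 0.6729 -0.5583] [ 0.6624 -0.5321]
top green 429 [395.1 237.7] [383, 227, 25, 23] [ 0.4456 -0.2485] [ 0.4454 -0.2364]
top green 62 [259. 250.] [254, 247, 11, 7] [0.4266 0.0626] [0.4272 0.0606]
top blue 132 [364.   90.5] [358, 84, 13, 14] [ 0.7936 -0.1932] [ 0.7776 -0.1836]
top blue 100 [539.5 130.5] [534, 125, 12, 12] [ 0.6874 -0.6036] [ 0.6762 -0.5754]
top blue 5233 [314.6 188. ] [276, 145, 78, 96] [ 0.5648 -0.0684] [ 0.5592 -0.0645]
top blue 187 [443.7 180.3] [434, 171, 19, 19] [ 0.575  -0.3687] [ 0.5689 -0.3512]
```

View pics/last_top.png

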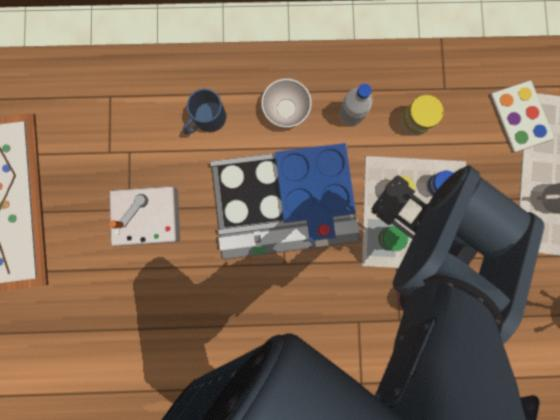

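The carriage now sits at the loading end, with its knob at (324,229). The pots are undisturbed: green at (395,238), blue at (444,180).

Call:
{"api": "jog_arm", "payload": {
  "delta_pos": [
    [-2.1, -0.6, -4],
    [-2.1, -0.6, -4],
    [-2.1, -0.6, -4]
  ],
  "turn": [0, 0, 0],
  "grip": [0, 0, 0]
}}

```text
time_s: 8.57
position: [0.4463, -0.2482, 0.1563]
tcp_rot: [[-0.772, 0.636, 0.001], [0.636, 0.772, -0.001], [-0.001, 0.0, -1.0]]
force: [0.0, -0.2, 0.7]
opening: 0.999
grasp_force: 0.0
```

```bash
python3 look.py wrist
```

```text
8.575 [ 0.44631393 -0.24822687  0.15631779] 50.53110469688201
wrist red 1214 [512.8  98.6] [494, 78, 39, 42] [ 0.4827 -0.0577] [ 0.4665 -0.0829]
wrist yellow 1948 [339.9 330. ] [307, 315, 67, 31] [ 0.5545 -0.2698] [ 0.5258 -0.258 ]
wrist green 4007 [276.  217.3] [240, 182, 73, 73] [ 0.4423 -0.2483] [ 0.4331 -0.2402]
wrist blue 20298 [504.  155.5] [409, 53, 151, 202] [ 0.5144 -0.0841] [ 0.4927 -0.1047]
```

View pics/last_wrist.png

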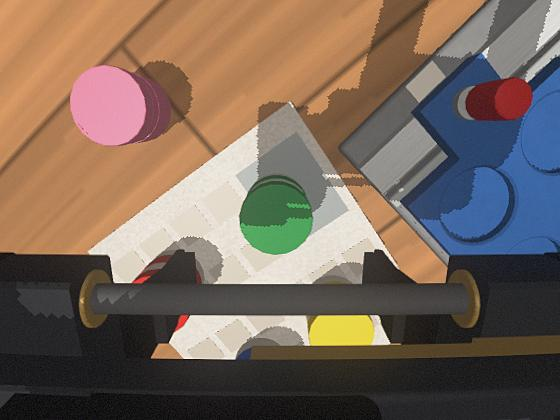

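The wrist view shows the green lid at (276,218), centred between the fingers.

Call:
{"api": "jog_arm", "payload": {
  "delta_pos": [
    [-0.1, 0, -6],
    [-0.1, 0, -11],
    [-0.1, 0, -12.9],
    [-0.1, 0, -12.9],
    [-0.1, 0, -12.9],
    [-0.1, 0, -12.9],
    [-0.1, 0, -12.9],
    [-0.1, 0, -12.9],
    [-0.1, 0, -12.9],
    [-0.1, 0, -7],
    [-0.1, 0, -1],
    [-0.1, 0, 1]
  ],
  "turn": [0, 0, 0, 0, 0, 0, 0, 0, 0, 0, 0, 0],
  "grip": [0, 0, 0, 1, 1, 1, 1, 1, 1, 1, 1, 1]
}}

```text
time_s: 10.12
position: [0.4455, -0.2489, 0.1687]
tcp_rot: [[-0.772, 0.636, 0.004], [0.636, 0.772, -0.003], [-0.006, 0.0, -1.0]]
force: [0.1, 0.1, -4.8]
opening: 0.662
grasp_force: 30.0
```

Call:
{"api": "jog_arm", "payload": {
  "delta_pos": [
    [3, 4, 0],
    [7, 9, 0],
    [11, 14, 0],
    [14.5, 19, 0],
    [16.5, 21.8, 0],
    [17.1, 22.3, 0],
    [17.1, 22.3, 0],
    [17.1, 22.3, 0]
  ],
  "turn": [0, 0, 0, 0, 0, 0, 0, 0],
  "grip": [1, 1, 1, 1, 1, 1, 1, 1]
}}

```text
time_s: 11.12
position: [0.6141, -0.0261, 0.1651]
tcp_rot: [[-0.771, 0.637, -0.002], [0.637, 0.771, 0.0], [0.002, -0.001, -1.0]]
force: [-0.2, 0.7, -4.1]
opening: 0.659
grasp_force: 30.0
```

```bash
python3 look.py wrist top| grep -v "0.[67].*-0.5"
```

```text
11.125 [ 0.61406591 -0.02614983  0.16510324] 50.42193107377209
wrist red 1164 [ 66.  119.5] [47, 99, 38, 40] [ 0.45  -0.102] [ 0.4682 -0.0815]
wrist green 866 [279.  249.5] [228, 212, 103, 39] [ 0.6342 -0.0433] [ 0.6214 -0.0327]
wrist green 5161 [279.  281.5] [214, 231, 131, 53] [ 0.6564 -0.0617] [ 0.6399 -0.0479]
wrist green 3616 [278.5 316.5] [212, 315, 134, 31] [ 0.6821 -0.0834] [ 0.6612 -0.066 ]
wrist blue 29539 [213.9 178.5] [75, 66, 279, 218] [ 0.5567 -0.045 ] [ 0.557  -0.0341]
top red 459 [449.8 239.2] [438, 228, 25, 23] [ 0.4387 -0.374 ] [ 0.4388 -0.3562]
top yellow 859 [426.  111.3] [410, 95, 33, 34] [ 0.7399 -0.3374] [ 0.7263 -0.3212]
top yellow 466 [401.2 187.6] [389, 176, 25, 25] [ 0.5605 -0.2688] [ 0.5551 -0.2558]
top blue 134 [364.   90.5] [358, 84, 13, 14] [ 0.7936 -0.1932] [ 0.7776 -0.1836]
top blue 325 [344.1 192.5] [340, 171, 15, 44] [ 0.5526 -0.1361] [ 0.5475 -0.1291]
top blue 430 [445.7 182.2] [434, 171, 24, 23] [ 0.5704 -0.3731] [ 0.5645 -0.3554]
```

View pics/last_wrist.png

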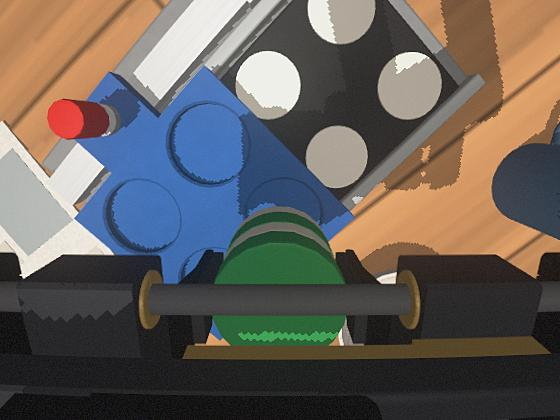

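The wrist view shows the held green pot upright at (279,280), with the rims of pockets C and D at (209,143) and (142,215).

Run:
```python
from h import *
c=capture("wrist")
print(onz(c,209,143,.056),onz(c,142,215,.056))
print("exp C .5329 -.0337  D .5411 -.1166")
```

```text
[ 0.5337 -0.0317  0.056 ] [ 0.541  -0.1151  0.056 ]
exp C .5329 -.0337  D .5411 -.1166
```

Call:
{"api": "jog_arm", "payload": {
  "delta_pos": [
    [0.2, 0.1, -3],
    [0.2, 0.1, -6],
    [0.2, 0.1, -8],
    [0.2, 0.1, -8.4],
    [0.2, 0.1, -8.8],
    [0.2, 0.1, -9.2],
    [0.2, 0.1, -9.4],
    [0.2, 0.1, -9.4]
  ],
  "turn": [0, 0, 0, 0, 0, 0, 0, 0],
  "grip": [1, 1, 1, 1, 1, 1, 1, 1]
}}

```text
time_s: 12.28
position: [0.6176, -0.0241, 0.072]
tcp_rot: [[-0.772, 0.636, 0.001], [0.636, 0.772, -0.0], [-0.001, 0.0, -1.0]]
force: [-0.3, 0.2, -3.8]
opening: 0.66
grasp_force: 30.0
```

Call:
{"api": "jog_arm", "payload": {
  "delta_pos": [
    [0, 0, -0.1],
    [0, 0, -0.1],
    [0, 0, -0.1],
    [0, 0, -0.1],
    [0, 0, -0.1],
    [0, 0, 4],
    [0, 0, 9],
    [-2, -8, 9],
    [-4, -14, 9],
    [-5.6, -20, 9],
    [-5.6, -24.5, 9],
    [-5.6, -24.5, 9]
  ],
  "turn": [0, 0, 0, 0, 0, 0, 0, 0, 0, 0, 0, 0],
  "grip": [1, 0, 0, 0, 0, 0, 0, 0, 0, 0, 0, 0]
}}

```text
time_s: 13.78
position: [0.5611, -0.2745, 0.1617]
tcp_rot: [[-0.768, 0.641, 0.002], [0.641, 0.768, -0.003], [-0.003, -0.001, -1.0]]
force: [-0.4, 0.4, 1.1]
opening: 1.004
grasp_force: 0.0
```

```bash
python3 look.py wrist top| grep -v "0.[67].*-0.5"
```

```text
13.775 [ 0.5610762  -0.27451538  0.16171099] 50.1511543483763
wrist red 3888 [ 79.5 182.5] [45, 146, 70, 72] [ 0.4378 -0.376 ] [ 0.4493 -0.3507]
wrist yellow 3935 [281.3 211.8] [245, 178, 72, 72] [ 0.5574 -0.2696] [ 0.5485 -0.2625]
wrist blue 29653 [471.1  91.5] [347, 0, 213, 219] [ 0.5764 -0.1042] [ 0.5642 -0.1253]
top yellow 858 [426.  111.8] [410, 95, 33, 35] [ 0.7387 -0.3373] [ 0.7252 -0.3212]
top yellow 455 [402.2 187.2] [390, 176, 25, 24] [ 0.5614 -0.2712] [ 0.5559 -0.258 ]
top green 531 [295.  162.9] [282, 150, 27, 26] [ 0.6245 -0.025 ] [ 0.6162 -0.0231]
top green 68 [258.8 249.7] [253, 247, 12, 7] [0.4273 0.0631] [0.4279 0.061 ]
top blue 132 [364.1  90.5] [358, 84, 13, 14] [ 0.7936 -0.1935] [ 0.7776 -0.1839]
top blue 3987 [315.2 183.5] [278, 145, 77, 77] [ 0.5752 -0.0702] [ 0.5691 -0.0661]
top blue 63 [281.4 156.5] [276, 152, 11, 11] [0.6403 0.006 ] [0.6313 0.0066]
```

Call:
{"api": "jog_arm", "payload": {
  "delta_pos": [
    [-0.1, 0, -6],
    [-0.1, 0, -11],
    [-0.1, 0, -13.4],
    [-0.1, 0, -13.4],
    [-0.1, 0, -13.4],
    [-0.1, 0, -13.4],
    [-0.1, 0, -13.4],
    [-0.1, 0, -13.4],
    [-0.1, 0, -13.4],
    [-0.1, 0, -7],
    [-0.1, 0, -1],
    [-0.1, 0, 0.5]
  ],
  "turn": [0, 0, 0, 0, 0, 0, 0, 0, 0, 0, 0, 0],
  "grip": [0, 0, 0, 1, 1, 1, 1, 1, 1, 1, 1, 1]
}}

```text
time_s: 15.38
position: [0.5625, -0.2704, 0.1708]
tcp_rot: [[-0.771, 0.636, 0.007], [0.636, 0.771, -0.004], [-0.008, 0.001, -1.0]]
force: [-0.6, 0.7, -3.5]
opening: 0.661
grasp_force: 30.0
```

Call:
{"api": "jog_arm", "payload": {
  "delta_pos": [
    [1.5, 3, 0],
    [3, 7, 0],
    [5, 11.5, 0],
    [6.3, 15, 0],
    [6.5, 16.2, 0],
    [6.5, 16.2, 0],
    [6.5, 16.2, 0],
    [6.5, 16.2, 0]
  ],
  "turn": [0, 0, 0, 0, 0, 0, 0, 0],
  "grip": [1, 1, 1, 1, 1, 1, 1, 1]
}}

```text
time_s: 16.38
position: [0.6249, -0.1085, 0.1664]
tcp_rot: [[-0.77, 0.638, -0.0], [0.638, 0.77, -0.0], [0.0, -0.0, -1.0]]
force: [-0.6, -0.1, -3.0]
opening: 0.654
grasp_force: 30.0
```

Call:
{"api": "jog_arm", "payload": {
  "delta_pos": [
    [0, 0, -3],
    [0, 0, -6],
    [0, 0, -8],
    [0, 0, -8.4],
    [0, 0, -8.8],
    [0, 0, -9.2],
    [0, 0, -9.4],
    [0, 0, -9.4],
    [0, 0, -9.4]
  ],
  "turn": [0, 0, 0, 0, 0, 0, 0, 0, 0],
  "grip": [1, 1, 1, 1, 1, 1, 1, 1, 1]
}}

```text
time_s: 17.5
position: [0.6257, -0.1072, 0.0733]
tcp_rot: [[-0.772, 0.636, 0.001], [0.636, 0.772, -0.001], [-0.001, 0.0, -1.0]]
force: [-1.1, 0.4, 0.2]
opening: 0.662
grasp_force: 30.0
```

Call:
{"api": "jog_arm", "payload": {
  "delta_pos": [
    [0, 0, -0.1],
    [0, 0, -0.1],
    [0, 0, -0.1],
    [0, 0, -0.1],
    [0, 0, -0.1],
    [0, 0, 4],
    [0, 0, 9],
    [-3, -5, 9],
    [-6, -10, 9],
    [-10, -15, 9],
    [-14, -20, 9],
    [-18, -25, 9]
  ],
  "turn": [0, 0, 0, 0, 0, 0, 0, 0, 0, 0, 0, 0],
  "grip": [1, 0, 0, 0, 0, 0, 0, 0, 0, 0, 0, 0]
}}

```text
time_s: 19.0
position: [0.4469, -0.355, 0.1626]
tcp_rot: [[-0.772, 0.636, 0.0], [0.636, 0.772, -0.0], [-0.001, -0.0, -1.0]]
force: [-0.5, 0.0, -0.3]
opening: 1.003
grasp_force: 0.0
```

Call:
{"api": "jog_arm", "payload": {
  "delta_pos": [
    [-0.6, -1.6, 0],
    [-0.6, -1.6, 0],
    [-0.6, -1.6, 0]
  ],
  "turn": [0, 0, 0],
  "grip": [0, 0, 0]
}}

```text
time_s: 19.38
position: [0.4429, -0.368, 0.1624]
tcp_rot: [[-0.773, 0.635, -0.0], [0.635, 0.773, 0.001], [0.001, 0.001, -1.0]]
force: [0.1, 0.2, 0.1]
opening: 0.996
grasp_force: 0.0
```

```bash
python3 look.py wrist top| grep -v "0.[67].*-0.5"
python3 - <<'E'
from h import *
s=capture("side"); np.save("s.npy",s,allow_pickle=True)
h=cv2.resize(s["color"][150:310,200:420],None,fx=3.6,fy=3.6,interpolation=cv2.INTER_CUBIC);cv2.imwrite("pics/side_crop.png",h)
E
```

```text
19.375 [ 0.44292904 -0.36803098  0.1623628 ] 50.57944948176291
wrist red 3791 [266.5 219.5] [232, 186, 70, 69] [ 0.4366 -0.376 ] [ 0.4281 -0.3669]
wrist blue 2213 [558.5 125. ] [515, 74, 45, 103] [ 0.5213 -0.1537] [ 0.4984 -0.1824]
wrist blue 1592 [360.  330.5] [330, 315, 61, 31] [ 0.5667 -0.3776] [ 0.5361 -0.3682]
top red 93 [323.5 229. ] [318, 225, 12, 10] [ 0.47   -0.0854] [ 0.4687 -0.0807]
top red 317 [450.3 238.3] [439, 230, 24, 21] [ 0.4407 -0.3753] [ 0.4407 -0.3575]
top yellow 856 [426.  111.8] [410, 95, 33, 35] [ 0.7387 -0.3373] [ 0.7252 -0.3212]
top yellow 512 [332.2 158.2] [320, 146, 26, 26] [ 0.6334 -0.1117] [ 0.6247 -0.1058]
top green 531 [295.  162.8] [282, 150, 27, 26] [ 0.6248 -0.0251] [ 0.6164 -0.0231]
top green 77 [258.7 250.1] [253, 247, 12, 8] [0.4264 0.0633] [0.427  0.0613]
top blue 133 [364.1  90.5] [358, 84, 13, 14] [ 0.7936 -0.1935] [ 0.7776 -0.1839]
top blue 3749 [307.1 192.9] [276, 147, 79, 94] [ 0.5539 -0.0507] [ 0.5488 -0.0476]
top blue 438 [445.6 182.3] [434, 171, 24, 24] [ 0.5702 -0.3729] [ 0.5643 -0.3551]
```

View pics/side_crop.png

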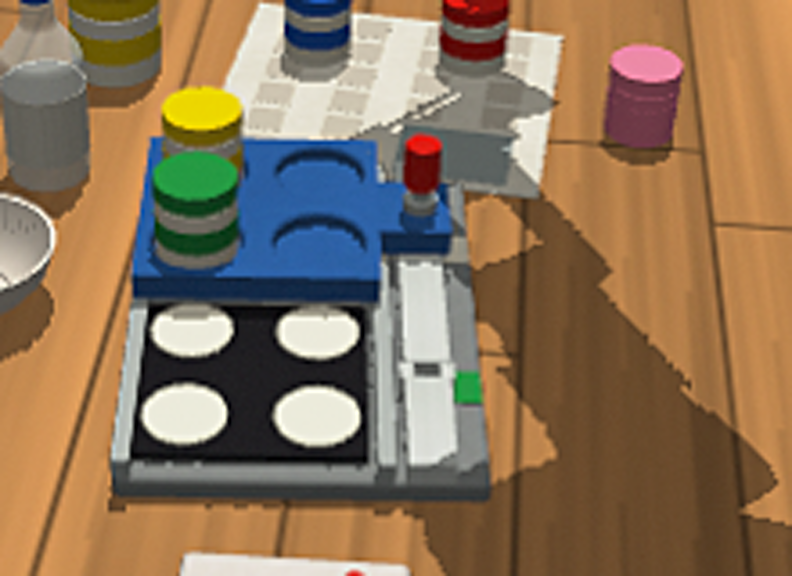

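The side crop shows green and yellow upright in their pockets, with their lids at (196,178) and (203,108), and the knob seated.

Call:
{"api": "jog_arm", "payload": {
  "delta_pos": [
    [-0.5, -0.7, -5],
    [-0.5, -0.7, -10.5],
    [-0.5, -0.7, -13.5],
    [-0.5, -0.7, -13.5],
    [-0.5, -0.7, -13.5],
    [-0.5, -0.7, -13.5],
    [-0.5, -0.7, -13.5],
    [-0.5, -0.7, -13.5],
    [-0.5, -0.7, -13.5],
    [-0.5, -0.7, -7.5],
    [-0.5, -0.7, -2],
    [-0.5, -0.7, 0.3]
  ],
  "turn": [0, 0, 0, 0, 0, 0, 0, 0, 0, 0, 0, 0],
  "grip": [0, 0, 0, 1, 1, 1, 1, 1, 1, 1, 1, 1]
}}

```text
time_s: 21.02
position: [0.4378, -0.3775, 0.1685]
tcp_rot: [[-0.772, 0.636, 0.003], [0.636, 0.772, -0.004], [-0.004, -0.001, -1.0]]
force: [-0.3, -0.2, -4.5]
opening: 0.657
grasp_force: 30.0
```

Run:
```python
from h import *
s=np.load("s.npy",allow_pickle=True).item()
for n,p in(("yellow",(.6247,-.1075)),("green",(.6162,-.0245))):
    for z in(.110,.120): print(n,z,proj(s,[*p,z]),[b[1] for b in blobs(s,n,150,(240,160,270,220))])
```

```text
yellow 0.11 [256.3 179.7] [array([255.4, 179.8])]
yellow 0.12 [256.3 176.4] [array([255.4, 179.8])]
green 0.11 [254.5 198.3] [array([253.6, 200.4])]
green 0.12 [254.5 194.9] [array([253.6, 200.4])]
```

Call:
{"api": "jog_arm", "payload": {
  "delta_pos": [
    [1, 3, 0],
    [2.5, 8, 0],
    [4, 13.5, 0],
    [5.5, 19, 0],
    [7, 24.5, 0],
    [8.2, 29, 0],
    [9.2, 33, 0],
    [9.5, 34.2, 0],
    [9.5, 34.2, 0],
    [9.5, 34.2, 0]
  ],
  "turn": [0, 0, 0, 0, 0, 0, 0, 0, 0, 0],
  "grip": [1, 1, 1, 1, 1, 1, 1, 1, 1, 1]
}}

```text
time_s: 22.28
position: [0.5318, -0.0357, 0.1653]
tcp_rot: [[-0.771, 0.637, -0.001], [0.637, 0.771, -0.001], [0.0, -0.001, -1.0]]
force: [0.2, 1.1, -4.8]
opening: 0.664
grasp_force: 30.0
```

Call:
{"api": "jog_arm", "payload": {
  "delta_pos": [
    [0, 0.1, -3],
    [0, 0.1, -6],
    [0, 0.1, -7.5],
    [0, 0.1, -7.5],
    [0, 0.1, -7.5]
  ],
  "turn": [0, 0, 0, 0, 0],
  "grip": [1, 1, 1, 1, 1]
}}

```text
time_s: 22.9
position: [0.533, -0.0341, 0.0913]
tcp_rot: [[-0.771, 0.637, 0.002], [0.637, 0.771, -0.001], [-0.002, 0.001, -1.0]]
force: [0.2, 1.0, -4.6]
opening: 0.658
grasp_force: 30.0
```

Call:
{"api": "jog_arm", "payload": {
  "delta_pos": [
    [0, 0.1, -0.5],
    [0, 0.1, -0.9],
    [0, 0.1, -1.3],
    [0, 0.1, -1.7],
    [0, 0.1, -1.9],
    [0, 0.1, -1.9]
  ],
  "turn": [0, 0, 0, 0, 0, 0],
  "grip": [1, 1, 1, 1, 1, 1]
}}

```text
time_s: 23.65
position: [0.5321, -0.0325, 0.0731]
tcp_rot: [[-0.772, 0.636, 0.0], [0.636, 0.772, -0.0], [-0.0, 0.0, -1.0]]
force: [-3.4, 0.2, 8.8]
opening: 0.659
grasp_force: 30.0
```

Call:
{"api": "jog_arm", "payload": {
  "delta_pos": [
    [0, 0, 0],
    [0, 0, 0],
    [0, 0, 0],
    [0, 0, 0],
    [0, 0, 4],
    [0, 0, 9],
    [0.5, -5, 9],
    [1, -10.5, 9],
    [2, -16, 9],
    [2.5, -21.5, 9],
    [3, -26.5, 9],
    [3.5, -31, 9]
  ],
  "turn": [0, 0, 0, 0, 0, 0, 0, 0, 0, 0, 0, 0],
  "grip": [0, 0, 0, 0, 0, 0, 0, 0, 0, 0, 0, 0]
}}

```text
time_s: 25.15
position: [0.567, -0.3445, 0.1612]
tcp_rot: [[-0.771, 0.637, -0.0], [0.637, 0.771, 0.0], [0.0, 0.0, -1.0]]
force: [1.2, 0.7, -0.1]
opening: 1.003
grasp_force: 0.0
```

Call:
{"api": "jog_arm", "payload": {
  "delta_pos": [
    [0.3, -3, 0],
    [0.3, -3, 0],
    [0.3, -3, 0],
    [0.3, -3, 0]
  ],
  "turn": [0, 0, 0, 0],
  "grip": [0, 0, 0, 0]
}}

```text
time_s: 25.65
position: [0.57, -0.3707, 0.1614]
tcp_rot: [[-0.773, 0.635, -0.001], [0.635, 0.773, 0.001], [0.001, 0.0, -1.0]]
force: [-0.3, -0.0, 0.6]
opening: 0.995
grasp_force: 0.0
```

```bash
python3 look.py wrist top| grep -v "0.[67].*-0.5"
python3 - <<'E'
from h import *
s=capture("side"); print(proj(s,[.5333,-.0327,.11]),blobs(s,"red",50,(260,150,310,240)))
E
```

```text
25.65 [ 0.57003653 -0.37070233  0.16143012] 50.579673596590766
wrist blue 6300 [505.  69.] [451, 0, 109, 139] [ 0.5863 -0.1708] [ 0.5739 -0.1971]
wrist blue 3783 [274.2 221.2] [239, 188, 71, 69] [ 0.5684 -0.3746] [ 0.5591 -0.3661]
top red 526 [300. 201.] [287, 189, 26, 25] [ 0.5356 -0.0338] [ 0.5313 -0.0315]
top red 78 [323.6 229.5] [319, 225, 10, 10] [ 0.4689 -0.0856] [ 0.4676 -0.0809]
top yellow 858 [426.  110.9] [410, 95, 33, 33] [ 0.7409 -0.3374] [ 0.7272 -0.3213]
top yellow 518 [332.  158.3] [319, 146, 27, 26] [ 0.6332 -0.1112] [ 0.6244 -0.1054]
top green 531 [295.  162.8] [282, 150, 27, 26] [ 0.6248 -0.0251] [ 0.6164 -0.0231]
top green 65 [259. 250.] [254, 247, 11, 7] [0.4266 0.0626] [0.4272 0.0606]
top blue 131 [363.9  90.1] [358, 84, 13, 13] [ 0.7946 -0.193 ] [ 0.7785 -0.1834]
top blue 2863 [316.5 193. ] [279, 147, 76, 93] [ 0.5531 -0.0724] [ 0.548  -0.0683]
top blue 401 [445.7 181.6] [434, 171, 24, 23] [ 0.5718 -0.3732] [ 0.5659 -0.3554]
[289.  198.9] [(269, array([289.3, 199.2]), [278, 192, 24, 15], array([289.4, 199. ]))]
```

Call:
{"api": "jog_arm", "payload": {
  "delta_pos": [
    [0, -0.3, -5],
    [0, -0.3, -10.5],
    [0, -0.3, -13.4],
    [0, -0.3, -13.4],
    [0, -0.3, -13.4],
    [0, -0.3, -13.4],
    [0, -0.3, -13.4],
    [0, -0.3, -13.4],
    [0, -0.3, -13.4],
    [0, -0.3, -7.5],
    [0, -0.3, -2],
    [0, -0.3, 0.4]
  ],
  "turn": [0, 0, 0, 0, 0, 0, 0, 0, 0, 0, 0, 0],
  "grip": [0, 0, 0, 1, 1, 1, 1, 1, 1, 1, 1, 1]
}}

```text
time_s: 27.3
position: [0.5711, -0.3763, 0.1687]
tcp_rot: [[-0.772, 0.636, 0.003], [0.636, 0.772, -0.003], [-0.005, -0.0, -1.0]]
force: [0.2, -0.5, -4.5]
opening: 0.661
grasp_force: 30.0
```

Call:
{"api": "jog_arm", "payload": {
  "delta_pos": [
    [-0.5, 4, 0],
    [-1, 9, 0],
    [-1.5, 14, 0],
    [-2, 19, 0],
    [-2.5, 23, 0],
    [-2.8, 25.6, 0],
    [-2.8, 25.8, 0],
    [-2.8, 25.8, -2],
    [-2.8, 25.8, -4],
    [-2.8, 25.8, -4]
  ],
  "turn": [0, 0, 0, 0, 0, 0, 0, 0, 0, 0],
  "grip": [1, 1, 1, 1, 1, 1, 1, 1, 1, 1]
}}

```text
time_s: 28.55
position: [0.5408, -0.1178, 0.1239]
tcp_rot: [[-0.771, 0.637, -0.004], [0.637, 0.771, 0.002], [0.004, -0.001, -1.0]]
force: [-0.5, 0.4, -4.4]
opening: 0.662
grasp_force: 30.0
```

Call:
{"api": "jog_arm", "payload": {
  "delta_pos": [
    [0, 0.1, -2],
    [0, 0.1, -3.5],
    [0, 0.1, -3.5],
    [0, 0.1, -3.5]
  ],
  "turn": [0, 0, 0, 0],
  "grip": [1, 1, 1, 1]
}}

```text
time_s: 29.05
position: [0.5426, -0.1169, 0.091]
tcp_rot: [[-0.772, 0.636, 0.001], [0.636, 0.772, -0.0], [-0.001, 0.0, -1.0]]
force: [-0.2, -0.2, -3.8]
opening: 0.662
grasp_force: 30.0
```

Call:
{"api": "jog_arm", "payload": {
  "delta_pos": [
    [-0.1, 0.1, -0.5],
    [-0.1, 0.1, -0.9],
    [-0.1, 0.1, -1.3],
    [-0.1, 0.1, -1.7],
    [-0.1, 0.1, -1.8],
    [-0.1, 0.1, -1.8]
  ],
  "turn": [0, 0, 0, 0, 0, 0],
  "grip": [1, 1, 1, 1, 1, 1]
}}

```text
time_s: 29.8
position: [0.5412, -0.1155, 0.0735]
tcp_rot: [[-0.772, 0.636, 0.0], [0.636, 0.772, -0.0], [-0.0, -0.0, -1.0]]
force: [-2.9, 1.0, 4.6]
opening: 0.658
grasp_force: 30.0
```

Call:
{"api": "jog_arm", "payload": {
  "delta_pos": [
    [0, 0, 0],
    [0, 0, 0],
    [0, 0, 0],
    [0, 0, 0],
    [0, 0, 4],
    [0, 0, 9],
    [-3, 1, 11],
    [-6, 2, 11],
    [-7.5, 3.4, 11],
    [-7.5, 3.4, 11],
    [-7.5, 3.4, 11],
    [-7.5, 3.4, 11]
  ],
  "turn": [0, 0, 0, 0, 0, 0, 10, 20, 30, 40, 45, 45],
  "grip": [0, 0, 0, 0, 0, 0, 0, 0, 0, 0, 0, 0]
}}

```text
time_s: 31.3
position: [0.4661, -0.0815, 0.1826]
tcp_rot: [[-0.995, -0.095, 0.0], [-0.095, 0.995, -0.0], [-0.0, -0.0, -1.0]]
force: [-0.6, -0.1, 0.2]
opening: 1.002
grasp_force: 0.0
```

```bash
python3 look.py wrist top| grep -v "0.[67].*-0.5"
python3 - <<'E'
from h import *
RNG["blue"]=[((100,120,60),(130,255,255))]
s=capture("side"); print(proj(s,[.5412,-.1157,.11]),blobs(s,"blue",50,(260,150,320,200)))
h=cv2.resize(s["color"][150:310,200:420],None,fx=3.6,fy=3.6,interpolation=cv2.INTER_CUBIC);cv2.imwrite("pics/side_crop2.png",h)
E
```

```text
31.3 [ 0.46614819 -0.08147847  0.18257581] 95.43961416354078
wrist red 834 [278.3 228.3] [262, 213, 34, 32] [ 0.4797 -0.0809] [ 0.4662 -0.0821]
wrist red 1600 [333. 318.] [298, 315, 71, 30] [ 0.5624 -0.0216] [ 0.5358 -0.0322]
wrist blue 6266 [278.5 246.5] [187, 188, 184, 96] [ 0.4963 -0.0792] [ 0.4801 -0.0807]
wrist blue 3216 [247.8 331.6] [193, 315, 113, 44] [ 0.5846 -0.1   ] [ 0.5545 -0.0982]
top red 456 [300.  200.9] [287, 189, 26, 23] [ 0.5359 -0.0338] [ 0.5315 -0.0315]
top yellow 849 [426.1 111.4] [410, 95, 33, 34] [ 0.7397 -0.3376] [ 0.7261 -0.3214]
top yellow 510 [332.2 158.1] [320, 146, 26, 26] [ 0.6336 -0.1117] [ 0.6249 -0.1058]
top green 533 [295.  162.8] [282, 150, 27, 26] [ 0.6248 -0.0251] [ 0.6164 -0.0231]
top green 68 [259. 250.] [254, 247, 11, 8] [0.4266 0.0626] [0.4272 0.0606]
top blue 134 [363.9  90.5] [358, 84, 13, 14] [ 0.7936 -0.193 ] [ 0.7776 -0.1834]
top blue 904 [303.5 179. ] [278, 147, 49, 65] [ 0.5864 -0.0435] [ 0.5798 -0.0407]
top blue 238 [343.2 175.7] [330, 163, 21, 25] [ 0.5917 -0.1356] [ 0.5849 -0.1286]
[289.3 180.3] [(289, array([289.1, 182.5]), [279, 175, 22, 16], array([289.3, 181.8]))]
```

View pics/side_crop2.png

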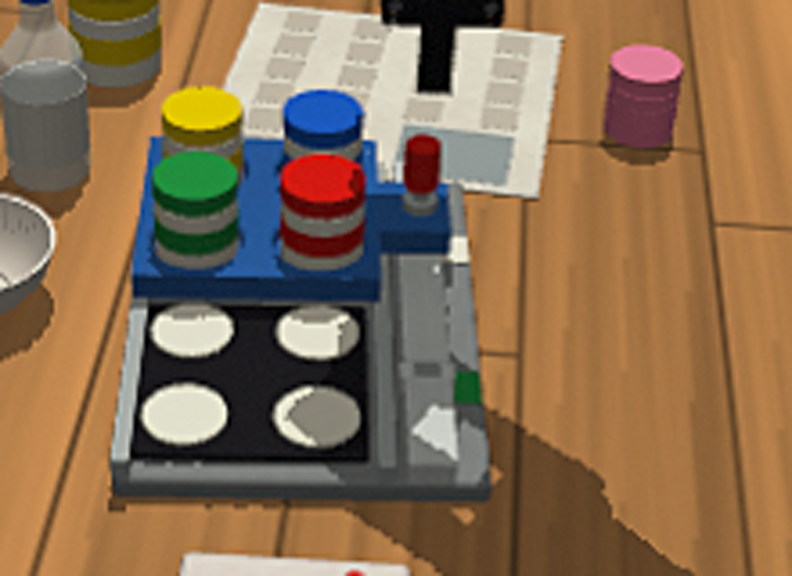

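The side crop shows all four pots upright in the pockets and the knob seated at (422,165).

Call:
{"api": "jog_arm", "payload": {
  "delta_pos": [
    [0, 0, -5],
    [0, 0, -9],
    [0, 0, -10.7],
    [0, 0, -10.7],
    [0, 0, -10.7],
    [0, 0, -10.7],
    [0, 0, -10.7],
    [0, 0, -10.7],
    [0, 0, -10.7],
    [0, 0, -10.7],
    [0, 0, -10.7]
  ],
  "turn": [0, 0, 0, 0, 0, 0, 0, 0, 0, 0, 0],
  "grip": [0, 0, 0, 1, 1, 1, 1, 1, 1, 1, 1]
}}

```text
time_s: 32.83
position: [0.4662, -0.0816, 0.0756]
tcp_rot: [[-0.995, -0.096, 0.0], [-0.096, 0.995, -0.0], [-0.0, -0.0, -1.0]]
force: [0.2, -0.2, 1.7]
opening: 0.288
grasp_force: 30.0
```

Call:
{"api": "jog_arm", "payload": {
  "delta_pos": [
    [0, 0, 0.7],
    [0, 0, 1.4],
    [0, 0, 1.9],
    [0, 0, 1.9],
    [0, 0, 1.9]
  ],
  "turn": [0, 0, 0, 0, 0],
  "grip": [1, 1, 1, 1, 1]
}}

```text
time_s: 33.45
position: [0.4662, -0.0815, 0.0943]
tcp_rot: [[-0.995, -0.096, -0.0], [-0.096, 0.995, 0.0], [0.0, 0.0, -1.0]]
force: [2.1, -1.1, -10.5]
opening: 0.29
grasp_force: 30.0
```

Call:
{"api": "jog_arm", "payload": {
  "delta_pos": [
    [-0.05, 0.5, 0],
    [-0.15, 1.5, 0],
    [-0.3, 3, 0],
    [-0.45, 4.5, 0],
    [-0.6, 6, 0],
    [-0.75, 7.5, 0],
    [-0.9, 9, 0],
    [-1.05, 10.5, 0],
    [-1.2, 12, 0],
    [-1.35, 13.5, 0],
    [-1.43, 14.5, 0],
    [-1.48, 14.93, 0]
  ],
  "turn": [0, 0, 0, 0, 0, 0, 0, 0, 0, 0, 0, 0],
  "grip": [1, 1, 1, 1, 1, 1, 1, 1, 1, 1, 1, 1]
}}

```text
time_s: 34.95
position: [0.4512, 0.0686, 0.0945]
tcp_rot: [[-0.995, -0.097, -0.0], [-0.097, 0.995, 0.0], [0.0, 0.0, -1.0]]
force: [2.9, -3.0, -10.7]
opening: 0.286
grasp_force: 30.0
```

Call:
{"api": "jog_arm", "payload": {
  "delta_pos": [
    [0, 0, 0],
    [0, 0, 0],
    [0, 0, -0.8],
    [0, 0, -1.6],
    [0, 0, -1.9],
    [0, 0, -1.9]
  ],
  "turn": [0, 0, 0, 0, 0, 0],
  "grip": [1, 1, 1, 1, 1, 1]
}}

```text
time_s: 35.7
position: [0.4514, 0.0676, 0.0757]
tcp_rot: [[-0.995, -0.096, -0.0], [-0.096, 0.995, -0.0], [0.0, -0.0, -1.0]]
force: [-0.1, 0.5, -3.3]
opening: 0.291
grasp_force: 30.0
```

Call:
{"api": "jog_arm", "payload": {
  "delta_pos": [
    [0, 0, 0],
    [0, 0, 0],
    [0, 0, 0],
    [0, 0, 0],
    [0, 0, 5],
    [0, 0, 10],
    [0.5, 5, 11],
    [1.5, 10.5, 11],
    [2.5, 16, 11],
    [3.2, 22, 11],
    [3.8, 27, 11],
    [4.1, 30, 11]
  ],
  "turn": [0, 0, 0, 0, 0, 0, -10, -20, -30, -40, -43, -43],
  "grip": [0, 0, 0, 0, 0, 0, 0, 0, 0, 0, 0, 0]
}}

```text
time_s: 37.2
position: [0.4922, 0.3707, 0.1854]
tcp_rot: [[-0.795, 0.607, 0.001], [0.607, 0.795, 0.001], [-0.0, 0.001, -1.0]]
force: [-0.6, 0.1, -0.4]
opening: 1.0
grasp_force: 0.0
```

Call:
{"api": "jog_arm", "payload": {
  "delta_pos": [
    [0, 0.6, 0],
    [0, 0.6, 0],
    [0, 0.6, 0]
  ],
  "turn": [0, 0, 0],
  "grip": [0, 0, 0]
}}

```text
time_s: 37.58
position: [0.4922, 0.3723, 0.1854]
tcp_rot: [[-0.793, 0.61, -0.001], [0.61, 0.793, -0.001], [0.0, -0.001, -1.0]]
force: [0.4, 0.1, 0.5]
opening: 0.999
grasp_force: 0.0
```

```bash
python3 look.py top| grep -E "^[0-9]|0.[45].* 0.0|red|yellow|green"
python3 - <<'E'
from h import *
s=capture("side")
print("knob seated exp",proj(s,[.4515,.0675,.11]),[b[:3] for b in blobs(s,"red",25,(300,190,345,260))])
c=capture("wrist");cv2.imwrite("pics/w2.png",c["color"])
for b in blobs(c,"orange",100):print(b,onz(c,*b[1],.112))
E
```

```text
37.575 [0.49217813 0.37230076 0.18544911] 52.425663483939466
top red 98 [531.7 112.2] [527, 107, 11, 11] [ 0.732  -0.5888] [ 0.7188 -0.5613]
top red 538 [232.1 209.5] [219, 197, 27, 26] [0.5203 0.122 ] [0.5167 0.1173]
top red 98 [255.5 238. ] [250, 233, 12, 11] [0.4539 0.07  ] [0.4533 0.0676]
top yellow 115 [524.5  93.5] [519, 88, 12, 12] [ 0.7779 -0.5754] [ 0.7626 -0.5484]
top yellow 828 [426.1 110.9] [411, 95, 32, 32] [ 0.7409 -0.3377] [ 0.7272 -0.3215]
top yellow 515 [265.2 166.4] [253, 154, 26, 25] [0.6181 0.0441] [0.61   0.0429]
top green 95 [521. 137.] [516, 132, 11, 11] [ 0.6729 -0.5583] [ 0.6624 -0.5321]
top green 547 [227.8 171. ] [215, 158, 27, 27] [0.6095 0.1304] [0.6018 0.1253]
top green 70 [258.7 250.5] [253, 248, 12, 7] [0.4255 0.0633] [0.4262 0.0613]
top blue 3163 [261.1 199.3] [215, 152, 76, 97] [0.5419 0.0553] [0.5373 0.0536]
knob seated exp [320.7 226.7] []
```

View pics/w2.png

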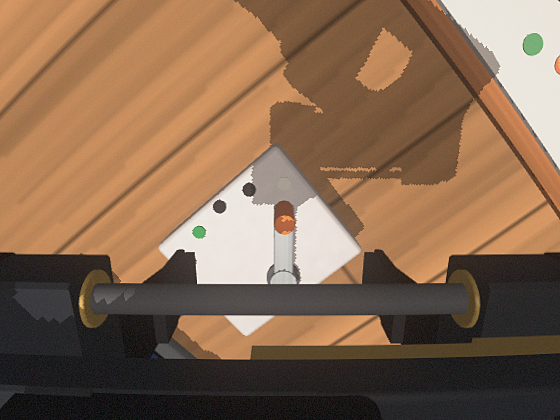

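The wrist view shows the lever knob at (285,223) between the fingers, with the white dot at (284,185) and the green dot at (199,232).

Call:
{"api": "jog_arm", "payload": {
  "delta_pos": [
    [0, 0.1, -5],
    [0, 0.1, -9],
    [0, 0.1, -11.2],
    [0, 0.1, -11.2],
    [0, 0.1, -11.2],
    [0, 0.1, -11.2],
    [0, 0.1, -11.2],
    [0, 0.1, -11.2],
    [0, 0.1, -11.2],
    [0, 0.1, -11.2],
    [0, 0.1, -11.2],
    [0, 0.1, -11.2]
  ],
  "turn": [0, 0, 0, 0, 0, 0, 0, 0, 0, 0, 0, 0],
  "grip": [0, 0, 0, 0.7, 0.7, 0.7, 0.7, 0.8, 0.8, 0.8, 0.8, 0.8]
}}

```text
time_s: 39.22
position: [0.4927, 0.3753, 0.0735]
tcp_rot: [[-0.793, 0.609, 0.001], [0.609, 0.793, 0.001], [-0.0, 0.001, -1.0]]
force: [0.4, 1.2, -0.3]
opening: 0.208
grasp_force: 0.9
```

Run:
```python
from h import *
s=read_state();p=s["position"];print(p,s["opening"],s["grasp_force"],s["force"])
pv=np.array([.5476,.3302]);
for r0 in (np.array([.5476,.3302]),):
    d=p[:2]-pv;a=np.arctan2(d[1],d[0]);print(np.hypot(*d),np.degrees(a))
for k in range(4):
    a=np.radians(142.3+20.05*k);q=pv+.07*np.array([np.cos(a),np.sin(a)]);print(k,q.round(4),((q-(pv+.07*np.array([np.cos(np.radians(142.3)),np.sin(np.radians(142.3))])))*100).round(2))
c=capture("side");print([(b[:3],proj(c,[.4515,.0675,.11])) for b in blobs(c,"red",25,(300,190,345,260))])
```

```text
[0.49271195 0.37526918 0.07353602] 0.20753414973924741 0.8630705534596927 [ 0.37504849  1.18231973 -0.25016931]
0.07102062663470718 140.6102042334315
0 [0.4922 0.373 ] [0. 0.]
1 [0.4809 0.3514] [-1.13 -2.16]
2 [0.4777 0.3273] [-1.46 -4.57]
3 [0.4829 0.3035] [-0.93 -6.95]
[]
```

Call:
{"api": "jog_arm", "payload": {
  "delta_pos": [
    [-0.4, -0.7, 0],
    [-0.75, -1.35, 0],
    [-1.0, -1.9, 0],
    [-1.18, -2.39, 0],
    [-1.18, -2.39, 0],
    [-1.18, -2.39, 0],
    [-1.18, -2.39, 0],
    [-1.18, -2.39, 0],
    [-1.18, -2.39, 0],
    [-1.18, -2.39, 0],
    [-1.18, -2.39, 0],
    [-1.18, -2.39, 0]
  ],
  "turn": [6, 11, 16, 20, 20, 20, 20, 20, 20, 20, 20, 20],
  "grip": [0.8, 0.8, 0.8, 0.8, 0.75, 0.7, 0.7, 0.7, 0.7, 0.7, 0.7, 0.7]
}}

```text
time_s: 40.78
position: [0.4806, 0.3509, 0.0735]
tcp_rot: [[-0.954, 0.301, -0.0], [0.301, 0.954, -0.0], [0.0, -0.0, -1.0]]
force: [-0.2, 0.5, 0.3]
opening: 0.304
grasp_force: 0.0
```

Run:
```python
from h import *
s=read_state();print(s["position"],s["opening"],s["grasp_force"],s["force"])
c=capture("side");print([(b[:3],) for b in blobs(c,"orange",10,(230,290,340,380))])
for k in range(5):
    a=np.radians(142.3+20.05*k);print(k,proj(c,[.5476+.07*np.cos(a),.3302+.07*np.sin(a),.112]))
c["color"][:]=c["color"];cv2.imwrite("pics/lev1.png",cv2.resize(c["color"][220:400,180:420],None,fx=3.2,fy=3.2))
```

```text
[0.48057507 0.35088645 0.07354456] 0.30366954317220846 0.0 [-0.18680597  0.45402013  0.27405611]
[]
0 [288.7 327.9]
1 [296.2 319.5]
2 [299.1 309.9]
3 [297.4 300.5]
4 [291.6 292.2]
```

View pics/lev1.png

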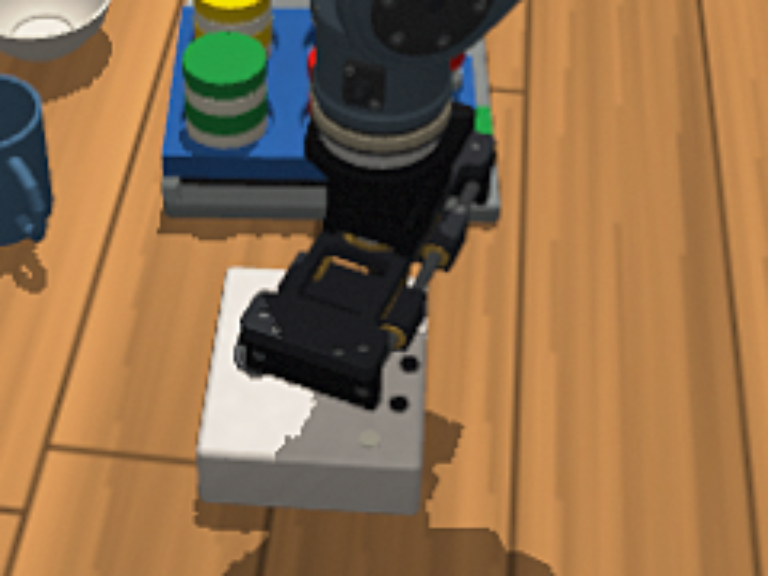

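The gripper hides the lever knob at about (330,350) in this crop. The white dot at (369,437) is uncovered, so the lever has left off.

Call:
{"api": "jog_arm", "payload": {
  "delta_pos": [
    [0, 0, 0],
    [0, 0, 0],
    [0, 0, 0],
    [0, 0, 0]
  ],
  "turn": [0, 0, 0, 0],
  "grip": [0.8, 0.85, 0.85, 0.85]
}}

```text
time_s: 41.32
position: [0.4811, 0.3525, 0.0736]
tcp_rot: [[-0.954, 0.301, 0.002], [0.301, 0.954, 0.003], [-0.001, 0.003, -1.0]]
force: [-0.1, 5.5, -1.6]
opening: 0.177
grasp_force: 30.0
```

Call:
{"api": "jog_arm", "payload": {
  "delta_pos": [
    [-0.13, -0.6, 0],
    [-0.25, -1.2, 0],
    [-0.3, -1.8, 0],
    [-0.32, -2.41, 0],
    [-0.32, -2.41, 0],
    [-0.32, -2.41, 0],
    [-0.32, -2.41, 0],
    [-0.32, -2.41, 0],
    [-0.32, -2.41, 0],
    [-0.32, -2.41, 0],
    [-0.32, -2.41, 0],
    [-0.32, -2.41, 0]
  ],
  "turn": [5, 10, 15, 20, 20, 20, 20, 20, 20, 20, 20, 20],
  "grip": [0.8, 0.8, 0.8, 0.8, 0.75, 0.7, 0.7, 0.7, 0.7, 0.7, 0.7, 0.7]
}}

```text
time_s: 42.82
position: [0.4774, 0.3268, 0.0736]
tcp_rot: [[-0.999, -0.044, -0.0], [-0.044, 0.999, -0.0], [0.0, -0.0, -1.0]]
force: [0.5, 0.3, -0.6]
opening: 0.302
grasp_force: 0.0
```

Run:
```python
from h import *
RNG["orange"]=[((4,170,60),(17,255,255))]
c=capture("wrist");print([(b[:3],onz(c,*b[1],.112)) for b in blobs(c,"orange",60,(200,150,350,330))])
cv2.imwrite("pics/w3.png",c["color"])
```

```text
[((83, array([293.9, 268.1]), [278, 251, 23, 33]), array([0.4592, 0.3317, 0.112 ])), ((214, array([285.8, 319.4]), [271, 316, 31, 10]), array([0.4825, 0.3297, 0.112 ]))]
```

View pics/w3.png

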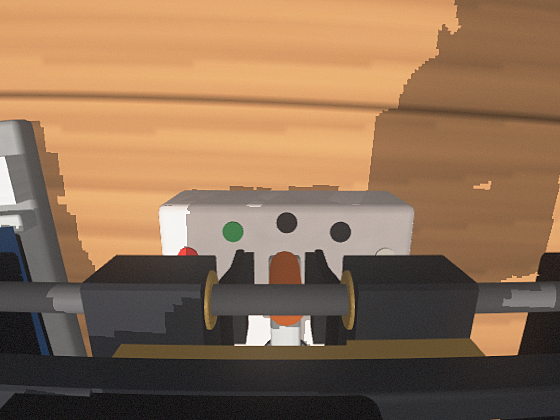

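The wrist view shows the lever pointing at the second black dot (287,222), which is notch 2. The green dot is next at (233,231).

Call:
{"api": "jog_arm", "payload": {
  "delta_pos": [
    [0, 0, 0],
    [0, 0, 0],
    [0, 0, 0],
    [0.05, -0.6, 0],
    [0.15, -1.2, 0],
    [0.3, -1.8, 0],
    [0.5, -2.3, 0],
    [0.5, -2.3, 0],
    [0.5, -2.3, 0],
    [0.5, -2.3, 0],
    [0.5, -2.3, 0],
    [0.5, -2.3, 0]
  ],
  "turn": [0, 0, 0, 5, 10, 15, 20, 20, 20, 20, 20, 20],
  "grip": [0.8, 0.8, 0.8, 0.8, 0.8, 0.8, 0.8, 0.75, 0.7, 0.7, 0.7, 0.7]
}}

```text
time_s: 44.38
position: [0.4824, 0.3038, 0.0735]
tcp_rot: [[-0.924, -0.383, -0.0], [-0.383, 0.924, -0.0], [0.0, -0.0, -1.0]]
force: [0.4, -0.5, 0.3]
opening: 0.301
grasp_force: 0.0
```

Call:
{"api": "jog_arm", "payload": {
  "delta_pos": [
    [0, 0, 0],
    [0, 0, 0],
    [0, 0, 0],
    [0, 0, 0],
    [0, 0, 0],
    [0, 0, 0],
    [0, 0, 4],
    [0, 0, 8],
    [0, 0, 12],
    [-3, -3, 16],
    [-6, -8, 18],
    [-8, -12, 18]
  ],
  "turn": [0, 0, 0, 0, 0, 0, 0, 0, 0, 0, 0, 0],
  "grip": [0.7, 0.7, 0.6, 0.5, 0.5, 0.5, 0.5, 0.5, 0.5, 0.5, 0.5, 0.5]
}}

```text
time_s: 45.88
position: [0.4018, 0.1828, 0.2552]
tcp_rot: [[-0.924, -0.384, 0.004], [-0.384, 0.924, 0.0], [-0.004, -0.001, -1.0]]
force: [0.1, -0.5, -0.3]
opening: 0.5
grasp_force: 0.0
```

Call:
{"api": "jog_arm", "payload": {
  "delta_pos": [
    [0, -6, 0],
    [0, -12, 0],
    [0, -18, 0],
    [0, -24, 0],
    [0, -30, 0],
    [0, -36, 0],
    [0, -42, 0],
    [0, -42, 0]
  ],
  "turn": [0, 0, 0, 0, 0, 0, 0, 0],
  "grip": [0, 0, 0, 0, 0, 0, 0, 0]
}}

```text
time_s: 46.88
position: [0.4029, -0.241, 0.2538]
tcp_rot: [[-0.926, -0.377, 0.002], [-0.377, 0.926, -0.003], [-0.001, -0.003, -1.0]]
force: [0.1, -0.1, -0.5]
opening: 0.997
grasp_force: 0.0
```

```bash
python3 look.py top| grep -v "0.[67].*-0.5"
python3 - <<'E'
from h import *
c=capture("side")
print("knob",proj(c,[.4515,.0675,.11]),[b[:3] for b in blobs(c,"red",25,(230,170,345,260))])
print("lever",[b[:3] for b in blobs(c,"orange",10,(230,270,340,380))])
for n,p in(("g",(.6013,.124)),("y",(.6098,.0405)),("r",(.5183,.1165)),("b",(.5264,.0335))): print(n,proj(c,[*p,.11]))
cv2.imwrite("pics/end.png",cv2.resize(c["color"][170:400,180:420],None,fx=2.6,fy=2.6,interpolation=cv2.INTER_CUBIC))
E
```

```text
46.875 [ 0.40285158 -0.24097918  0.2537665 ] 112.16895192730816
top red 540 [231.3 209.5] [219, 197, 26, 26] [0.5203 0.1238] [0.5167 0.119 ]
top red 96 [254.5 238.5] [250, 233, 11, 11] [0.4528 0.0723] [0.4523 0.0698]
top yellow 836 [426.3 110.6] [410, 95, 33, 32] [ 0.7416 -0.3382] [ 0.7279 -0.322 ]
top yellow 524 [264.7 166.7] [252, 154, 26, 26] [0.6174 0.0452] [0.6094 0.044 ]
top green 542 [225.8 171. ] [213, 159, 27, 26] [0.6096 0.135 ] [0.602  0.1297]
top green 68 [258.6 250. ] [253, 248, 12, 7] [0.4266 0.0635] [0.4272 0.0615]
top blue 135 [364.1  90.6] [358, 84, 13, 14] [ 0.7934 -0.1934] [ 0.7773 -0.1838]
top blue 3168 [260.6 199.3] [214, 152, 76, 97] [0.542  0.0564] [0.5374 0.0547]
knob [320.7 226.7] [(64, array([320.1, 227.2]), [315, 224, 11, 7]), (355, array([289.2, 238.9]), [276, 231, 27, 17])]
lever [(45, array([296.6, 301.6]), [293, 299, 8, 7])]
g [250.7 237.2]
y [252.9 214.4]
r [288.9 238. ]
b [289.1 215.3]
```

View pics/end.png

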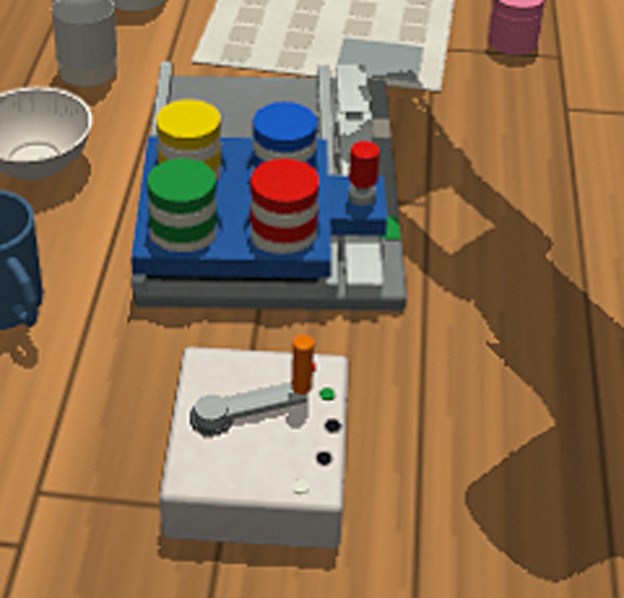

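The final crop shows the lever in the third notch, in line with the green dot (327,393). The knob is seated and four pots stand in the carriage. I'll check once more that green (182,200) hasn't moved.

Call:
{"api": "jog_arm", "payload": {
  "delta_pos": [
    [0, 0, 0],
    [0, 0, 0],
    [0, 0, 0],
    [0, 0, 0],
    [0, 0, 0],
    [0, 0, 0],
    [0, 0, 0],
    [0, 0, 0]
  ],
  "turn": [0, 0, 0, 0, 0, 0, 0, 0],
  "grip": [0, 0, 0, 0, 0, 0, 0, 0]
}}

```text
time_s: 47.98
position: [0.4024, -0.2363, 0.2535]
tcp_rot: [[-0.924, -0.383, -0.0], [-0.383, 0.924, 0.0], [0.0, 0.0, -1.0]]
force: [-0.4, -0.7, 0.3]
opening: 0.998
grasp_force: 0.0
```

Run:
```python
from h import *
c=capture("side");t=capture("top")
for q in("red","green","yellow"): print(q,[b[1:3] for b in blobs(c,q,25,(230,170,345,260))],[(b[1],b[2],onz(t,*b[1],.11)[:2]) for b in blobs(t,q,40,(200,140,300,260))])
a=cv2.resize(t["color"][140:260,200:300],None,fx=4,fy=4,interpolation=cv2.INTER_CUBIC)
b=cv2.resize(c["color"][190:290,225:325],None,fx=4,fy=4.8,interpolation=cv2.INTER_CUBIC)
cv2.imwrite("pics/chk.png",np.hstack([a,b]))
```

```text
red [(array([320.2, 227.2]), [315, 224, 11, 7]), (array([289.2, 238.9]), [276, 231, 27, 17])] [(array([231.4, 209.6]), [219, 197, 26, 26], array([0.5165, 0.1188])), (array([254.8, 238.3]), [250, 233, 11, 11], array([0.4527, 0.0692]))]
green [(array([249.3, 240.9]), [237, 231, 26, 21]), (array([250.1, 258.4]), [238, 252, 25, 11]), (array([330.2, 257.5]), [326, 253, 8, 9])] [(array([225.8, 170.9]), [213, 159, 27, 26], array([0.6022, 0.1297])), (array([258.6, 250.6]), [253, 248, 12, 7], array([0.426 , 0.0615]))]
yellow [(array([252. , 215.3]), [240, 208, 25, 15])] [(array([264.7, 166.6]), [252, 154, 26, 26], array([0.6096, 0.044 ]))]
```

View pics/chk.png

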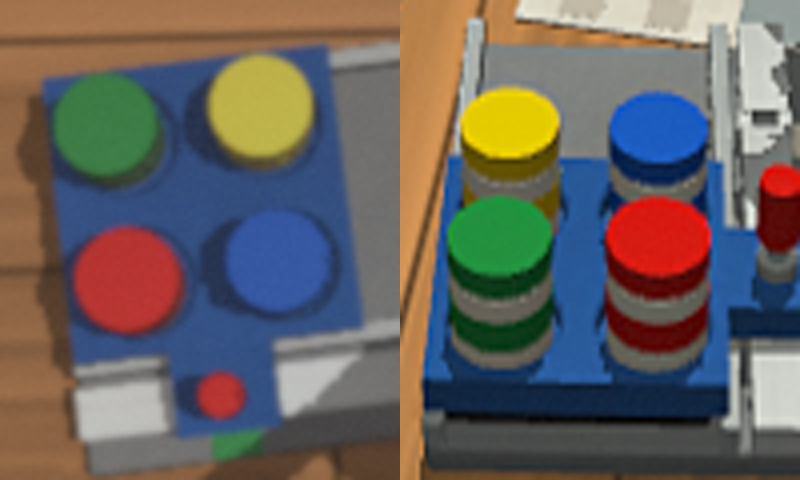

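Run:
```python
from h import *
c=capture("side")
for p in((.602,.1285),(.5175,.118)): print([proj(c,[*p,z]) for z in(.11,.104,.064)])
for q in("green","red"): print([(b[1],b[2]) for b in blobs(c,q,60,(235,225,305,275))])
```

```text
[array([250.1, 238.4]), array([250.1, 240.6]), array([250.6, 254.5])]
[array([289.2, 238.5]), array([289.1, 240.6]), array([288.8, 254.5])]
[(array([249.3, 240.9]), [237, 231, 26, 21]), (array([249.9, 258.4]), [238, 252, 25, 11])]
[(array([289.2, 238.9]), [276, 231, 27, 17])]
```

```bash
python3 -c "
from rig import *
print(hand_in())"
```

```text
the job is handed in; nothing more can be done
None
```

I handed the job in at about 48 s; hand-in gave no verdict. By my last pictures, all four pots stand upright in the carriage, it is pinned over the discs, the lever is at green, and the mug, bowl and bottle were not touched.

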